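# Check the dispensary's spring scale with ring weights

### The arm

A 6-joint arm with a two-finger parallel gripper is mounted at the origin on the work surface. World frame = base frame: x ahead of the robot, y to its left, z up, the work surface at z = 0. Lengths are in m, angles in rad, forces in N, time in s.
With the tool pointing down it reaches from about 0.225 to 0.875 m from the base axis. Payload 3.4 kg.
Tool frame: the origin (TCP) lies midway between the tips of the shut fingers; the grasp point (between the pads) lies 19 mm behind it; x points along the fingers, y is the direction in which the jaws open and shut, and the axes are right-handed (so a half turn about x gives the same grasp; the last joint's range is limited). The gripper opens to 85 mm and grips with 20 to 120 N. Pads are 22 mm wide; open, the fingers measure 114 mm over their backs; the gripper's body (76 mm by 85 mm) begins 54 mm behind the grasp point. The pads swing forward as they close: fully open they stand 13 mm farther back than shut.
Start: joints at [1.114, 0.276, 1.505, -0, 1.361, -0.121], TCP at [0.189, 0.543, 0.231] pointing down, gripper open.
Joint ranges: [-2.89, 2.89], [-0.75, 2.08], [0.22, 2.7], [-1.18, 4.32], [0.11, 2.71], [-2.7, 2.7]. Speed limits (rad/s): [2.57, 2.57, 3.14, 3.14, 3.14, 3.14].

### API

Orientations are given as a unit quaternion [w, x, y, z].
In Python, from rig import manip, get_image, get_calibration, ticket gives the robot as it stands. The module is installed in compiled form; this text tells all that it offers.
- The arm moves only by the tool arm_command, never from a script. Its argument "series" is text: rows parted by semicolons, each of 7 numbers parted by spaces: the shift along the tool's x, y, z in units of 0.1 m (1.0 is 0.1 m), then the turn, a rotation vector about the tool's x, y, z in units of pi rad (1.0 is pi rad), then the opening, from -1 (shut) to 1 (fully open), so that 0 is half open. In form: tx ty tz rx ry rz claw; .... A call has 1 to 12 rows; each row shifts and turns the commanded pose from where the row before left it, along the tool's axes as they then stand; what a row does not reach is not made up. A row lasts 1/12 s, in which the tool goes at most 41.7 mm and 7.16 degrees, less where a joint would pass 70% of its speed; a pose out of reach is approached as far as the arm can. A call with a number of a shift or a turn outside -1 to 1 is refused whole. A call with a gripper value outside its range is refused whole. The fingers move at their own pace and stop on an object; "squeeze" is the grip in N (left out, the last holds). Time passes only in rows, so rows that do not move let the fingers close. It gives the time, the measured TCP pose, the force and the opening at its end, in the units of the state.
- manip.get_state(): the state, without advancing time (a new reading comes with each control period).
- get_image(name): name is "scene" or "side" or "wrist"; returns the picture (480x640x3 uint8, red, green, blue); there is no depth.
- get_calibration(name): a dict with "fx", "fy", "cx", "cy" (pixels), "cam_to_world" (4x4, takes a point from camera to world coordinates); the wrist camera has in their place "tool_from_camera" (4x4, takes a point from camera to tool coordinates, whose origin is the TCP and whose axes are the tool frame's). Camera axes: x right, y down, z forward; pixel columns grow to the right and rows downward; lengths in m; the calibration is good to about 2 mm. A picture is of the moment at which its call begins: read the wrist's pose just before it. get_calibration takes no time and is no camera call.
- ticket.sign_off(): hands the job in, once; it reports no verdict.
The state is a dict: "clock": time; "qpos": joint angles; "qd": joint speeds; "effort": joint torques, N m; "position": TCP position; "ee_rot": TCP orientation; "contact_force": force on the tool from outside, world axes, zero at the start; "moment": the same for the moment, N m; "width": finger opening in m.
Only numpy, scipy, OpenCV 4.12 (cv2) and the standard library are available. Lean on these libraries where they do the work, as an engineer would, in place of code of your own. Each camera call takes 0.05 s, during which the arm holds its last target. There are 200 camera calls.

### The job

Check the dispensary's spring scale: thread the brass ring weights one at a time over the post on its pan, letting go of each before fetching the next, until the weights alone hold the black pointer level with the red marker. Leave any left over lying flat on the desk. Feel for the post and set each one down gently rather than letting it drop: do not knock or press the scale hard, never push the pointer down past the marker, do not shift the marker, and leave the other things on the desk alone.

Things in the scene. Friction and masses are not known exactly. Their poses are not given: they have to be found in the camera images.
- scale: white spring scale standing fixed on the desk, body 150 x 160 x 50 mm; origin under its centre, z up; its gauge bar (10 mm square, top at 120 mm) stands 105 mm from the centre along the scale's +y. Delicate: a push of over 20 N on any part of it is too much
- pan_top (a point): centre of the upper face of the round flat pan (diameter 112 mm, 120 mm above the desk when empty), on the stem's axis; sinks with the pan. A dark steel post, diameter 13 mm, 46 mm tall, top chamfered 1.5 mm, stands upright on the pan 6 mm OFF this axis, in a direction that differs at each start and is not given: look or feel for it. It stays put unless the pan is turned (stiff, 0.03 N m)
- pan (a joint): how far the sprung pan has sunk from empty (m), 0 to 0.042 (bottom stop); about 213 N/m, so one weight sinks it about 9 mm
- pointer (a point): tip of the black pointer, a 3 mm thick horizontal blade under the pan that sinks with it; this point is at mid-thickness, 8 mm below the pan's upper face, 91 mm from the axis towards the gauge bar
- mark (a point): centre of the red marker on the gauge bar, a block 24 x 22 x 12 mm (12 mm tall), set to a different height at each start; 'level' means the pointer tip's height is within the block's height, at most 6 mm above or below this centre. Two or three weights are needed
- weight1_c (a point): centre of a brass ring weight lying flat on the desk: outer diameter 50 mm, bore 17 mm, 14 mm thick; about 195 g, each a little different; z is its axis. All four look alike
- weight2_c (a point): centre of a brass ring weight lying flat on the desk: outer diameter 50 mm, bore 17 mm, 14 mm thick; about 195 g, each a little different; z is its axis. All four look alike
- weight3_c (a point): centre of a brass ring weight lying flat on the desk: outer diameter 50 mm, bore 17 mm, 14 mm thick; about 195 g, each a little different; z is its axis. All four look alike
- weight4_c (a point): centre of a brass ring weight lying flat on the desk: outer diameter 50 mm, bore 17 mm, 14 mm thick; about 195 g, each a little different; z is its axis. All four look alike
- tin: bystander: blue ointment tin, diameter 36, 32 mm tall, among the weights; origin under its centre
- carton: bystander: white and blue medicine carton 60 x 40 x 40 mm; origin under its centre
- jar: bystander: amber jar, diameter 48, 85 mm tall; origin under its centre
- yellowjar: bystander: yellow jar, diameter 56, 75 mm tall; origin under its centre
- mug: bystander: blue mug, diameter 76, 90 mm tall; origin under its centre
- tapeholder: bystander: black tape dispenser 130 x 50, 73 mm tall; origin under its centre
There are look-alikes about, which are no part of the job. What is shaped like the part that bears weight3_c but green, purple or turquoise is not meant.

How it is judged:
By the outcome, as a careful person would: the job done as asked, in the order asked, and still so for the second after the job is handed in, with the robot touching nothing.
It also fails if it takes over 72 s, if anything falls off the work surface, if the arm or the gripper's body presses on something with over 40 N, if the wrist force passes 120 N, or if a joint passes its speed limit or range.

## Working session

There is one attempt and no reset: what is moved stays moved. The work goes in short steps, Python scripts to look and compute and a tool call to move; the robot and the scene stay as the last step left them, time stands still between calls to the robot, and variables do not carry over. Pictures are saved under pics/ and viewed, about 8 in all and at most 12, crops included, and the job is handed in when it is done.

Besides the shell and the picture viewer there is one more tool, called after ">>>" as name(argument=value, ...) on one line, values as JSON. arm_command: Moves the arm, as the interface text tells. Shifts and turns lie within -1 to 1; 1 stands for 0.1 m of shift or pi rad of turn. Its arguments: {"type":"object","properties":{"series":{"type":"string"},"squeeze":{"type":"number"}},"required":["series"]}

```bash
mkdir -p pics
cat > h.py <<'E'
import numpy as np, cv2
from rig import manip, get_image, get_calibration, ticket
from scipy.spatial.transform import Rotation as R
def cam(n,st=None):
    c=get_calibration(n)
    K=np.array([[c['fx'],0,c['cx']],[0,c['fy'],c['cy']],[0,0,1]])
    if n=='wrist':
        T=np.eye(4);q=st['ee_rot'];T[:3,:3]=R.from_quat([q[1],q[2],q[3],q[0]]).as_matrix();T[:3,3]=st['position']
        T=T@np.array(c['tool_from_camera'])
    else: T=np.array(c['cam_to_world'])
    return K,T
def px2w(K,T,u,v,z):
    d=T[:3,:3]@np.linalg.inv(K)@np.array([u,v,1.]);o=T[:3,3]
    return o+d*(z-o[2])/d[2]
def w2px(K,T,p):
    p=np.atleast_2d(p);c=(p-T[:3,3])@T[:3,:3];c=c@K.T
    return c[:,:2]/c[:,2:]
def snap(n,f):
    st=manip.get_state();im=get_image(n);cv2.imwrite('pics/'+f+'.png',im[:,:,::-1]);return st,im
E
python3 - <<'E'
from h import *
st,_=snap('scene','scene1');print({k:np.round(v,3) for k,v in st.items()})
snap('side','side1')
st,_=snap('wrist','wrist1')
for n in ['scene','side','wrist']:
    K,T=cam(n,st);print(n,K.round(1).tolist(),T.round(3).tolist())
E
```

```text
{'clock': np.float64(0.0), 'qpos': array([ 1.114,  0.277,  1.506, -0.   ,  1.361, -0.121]), 'qd': array([-0.001,  0.   ,  0.001, -0.   ,  0.   ,  0.   ]), 'effort': array([ 1.0000e-03, -4.1678e+01, -2.4580e+01,  0.0000e+00,  1.1000e-02,
       -0.0000e+00]), 'position': array([0.189, 0.542, 0.23 ]), 'ee_rot': array([ 0.697,  0.118,  0.697, -0.119]), 'contact_force': array([-0.563, -0.216,  0.197]), 'moment': array([ 0.021, -0.005,  0.018]), 'width': np.float64(0.085)}
scene [[521.4, 0.0, 325.3], [0.0, 521.4, 241.4], [0.0, 0.0, 1.0]] [[0.874, 0.272, -0.402, 1.005], [0.485, -0.508, 0.712, -0.879], [-0.01, -0.817, -0.576, 0.736], [0.0, 0.0, 0.0, 1.0]]
side [[453.5, 0.0, 313.0], [0.0, 453.5, 230.8], [0.0, 0.0, 1.0]] [[-0.977, -0.135, 0.165, 0.36], [-0.213, 0.555, -0.804, 0.874], [0.017, -0.821, -0.571, 0.784], [0.0, 0.0, 0.0, 1.0]]
wrist [[352.9, 0.0, 322.3], [0.0, 352.9, 239.6], [0.0, 0.0, 1.0]] [[0.328, 0.897, 0.296, 0.114], [0.945, -0.311, -0.105, 0.571], [-0.003, 0.314, -0.949, 0.374], [0.0, 0.0, 0.0, 1.0]]
```

View pics/scene1.png

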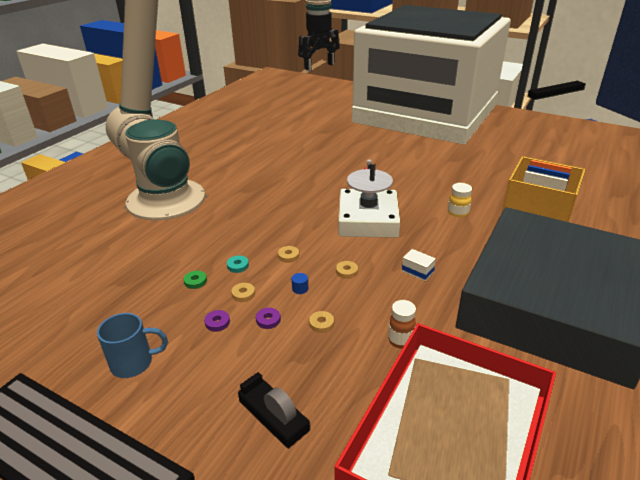

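View pics/side1.png

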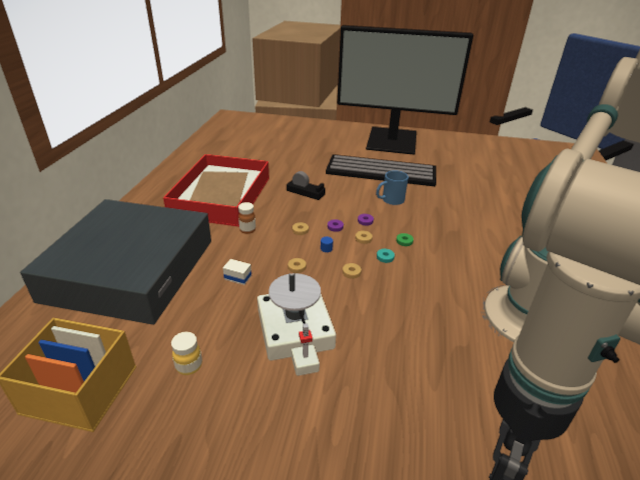

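The four brass rings are at about (289,253), (347,268), (243,291) and (321,320) in the scene view. The scale's pan is at (370,180) in the scene view and (295,291) in the side view, with the red marker at (306,337) in the side view. Next I'll measure these precisely.

Run:
```python
from h import *
for n,seeds in [('scene',[(289,253),(347,268),(243,291),(321,320)]),('side',[(352,270),(297,265),(363,236),(301,228)])]:
    im=cv2.imread(f'pics/{n}1.png');hsv=cv2.cvtColor(im,cv2.COLOR_BGR2HSV);K,T=cam(n)
    for s in seeds:
        u,v=s;p=im[v-16:v+17,u-20:u+21].astype(int)
        h=hsv[v-16:v+17,u-20:u+21]
        m=((h[...,0]>14)&(h[...,0]<30)&(h[...,1]>70)&(h[...,2]>140)).astype(np.uint8)
        k,lab,stt,cen=cv2.connectedComponentsWithStats(m)
        i=1+np.argmax(stt[1:,4]);x,y,w,hh,a=stt[i]
        hull=cv2.convexHull(np.argwhere(lab==i)[:,::-1].astype(np.int32));M=cv2.moments(hull)
        c=(M['m10']/M['m00']+u-20,M['m01']/M['m00']+v-16)
        print(n,s,np.round(c,1),(w,hh,a),px2w(K,T,*c,0.0085).round(4))
# scale guesses
K,T=cam('scene');print('pan',px2w(K,T,370,180,.12).round(3))
K,T=cam('side');print('pan',px2w(K,T,295,291,.12).round(3),'mark',px2w(K,T,306,337,.1).round(3))
a=cv2.imread('pics/scene1.png')[150:245,325:425];b=cv2.imread('pics/side1.png')[265:375,245:345]
cv2.imwrite('pics/c1.png',np.hstack([cv2.resize(a,(400,500),interpolation=2) if 0 else cv2.resize(a,(400,380),interpolation=cv2.INTER_CUBIC),cv2.resize(b[:95],(400,380),interpolation=cv2.INTER_CUBIC)]))
```

```text
scene (289, 253) [288.  251.7] (np.int32(22), np.int32(14), np.int32(214)) [ 0.4411 -0.0592  0.0085]
scene (347, 268) [347.  267.9] (np.int32(22), np.int32(18), np.int32(251)) [ 0.5916 -0.0483  0.0085]
scene (243, 291) [242.5 289.8] (np.int32(24), np.int32(17), np.int32(280)) [ 0.429  -0.2224  0.0085]
scene (321, 320) [321.2 319.4] (np.int32(25), np.int32(18), np.int32(340)) [ 0.6221 -0.2211  0.0085]
side (352, 270) [351.3 268.7] (np.int32(20), np.int32(13), np.int32(192)) [ 0.4464 -0.0686  0.0085]
side (297, 265) [296.4 263.4] (np.int32(20), np.int32(12), np.int32(179)) [ 0.595  -0.0563  0.0085]
side (363, 236) [363.4 235.1] (np.int32(18), np.int32(11), np.int32(150)) [ 0.434  -0.2322  0.0085]
side (301, 228) [300.  226.8] (np.int32(17), np.int32(11), np.int32(137)) [ 0.6271 -0.23    0.0085]
pan [0.546 0.162 0.12 ]
pan [0.541 0.17  0.12 ] mark [0.493 0.273 0.1  ]
```

View pics/c1.png

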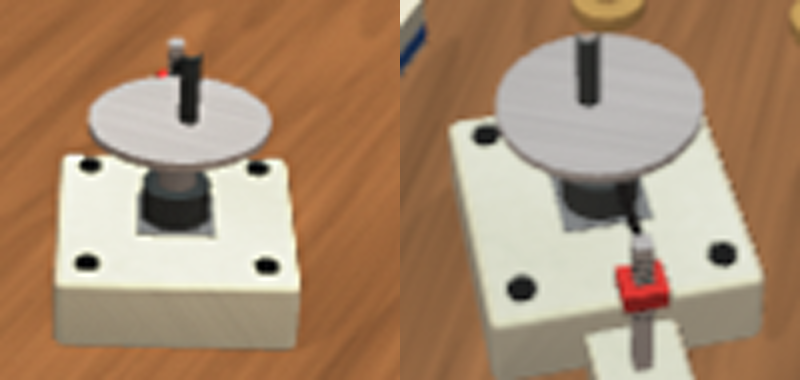

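View pics/wrist1.png

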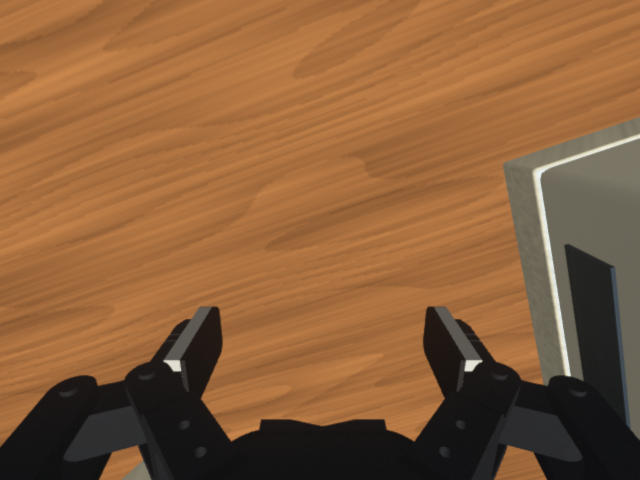

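The crops show that the post base is offset from the pan centre mostly toward world +x. The marker is on the +y, slightly -x side. I'll square the tool to the world axes and move the wrist camera over the scale.

>>> arm_command(series="0 0 0 -0.036 0 0 0.5;0 0 0 -0.036 0 0 0.5;0 0 0 -0.035 0 0 0.5;0 -0.32 0.25 0 0 0 0.5;0 -0.32 0.25 0 0 0 0.5;0 -0.32 0.25 0 0 0 0.5;0 -0.32 0.25 0 0 0 0.5;0 -0.32 0.25 0 0 0 0.5;0 -0.32 0.25 0 0 0 0.5;0 -0.32 0.25 0 0 0 0.5;0 -0.32 0.25 0 0 0 0.5;0 -0.32 0.25 0 0 0 0.5", squeeze=30)

```text
clock: 1.15
position: [0.4152, 0.2532, 0.2313]
ee_rot: [0.707, -0.0, 0.707, 0.0]
contact_force: [-0.3, 1.4, 0.2]
width: 0.0639
```

>>> arm_command(series="-0.2 -0.25 0.25 0 0 0 0.5;0 -0.25 0.25 0 0 0 0.5;0 0 0 0 0 0 0.5;0 0 0 0 0 0 0.5")

```text
clock: 1.48
position: [0.4656, 0.2036, 0.251]
ee_rot: [0.707, 0.001, 0.707, -0.001]
contact_force: [-0.6, 0.1, -0.2]
width: 0.0639
```

Run:
```python
from h import *
st,_=snap('wrist','w2');K,T=cam('wrist',st)
print(st['position'].round(4),R.from_quat(np.roll(st['ee_rot'],-1)).as_matrix().round(3).tolist(),st['width'],st['contact_force'].round(2),st['clock'])
```

```text
[0.4656 0.2036 0.251 ] [[-0.001, 0.003, 1.0], [0.0, 1.0, -0.003], [-1.0, 0.0, -0.001]] 0.06386664707637633 [-0.62  0.15 -0.21] 1.4833
```

View pics/w2.png

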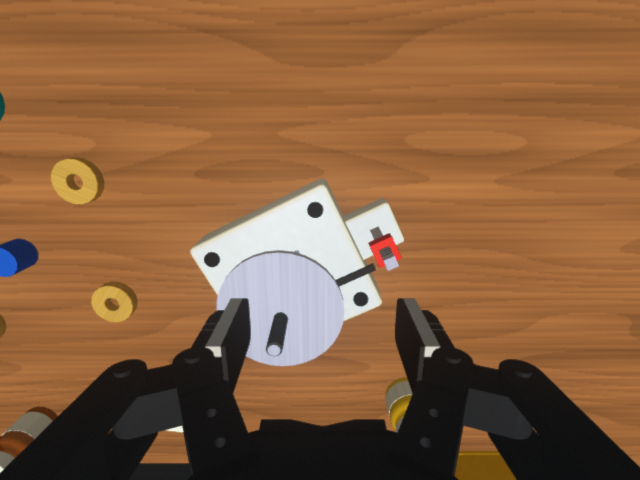

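The wrist view shows the pan centred near (280,308), the post top near (274,349) with its base near (281,315), the pointer running to (374,267), and the red marker near (385,250).

Run:
```python
from h import *
from scipy.optimize import least_squares
st=manip.get_state();im=cv2.imread('pics/w2.png');K,T=cam('wrist',st)
hsv=cv2.cvtColor(im,cv2.COLOR_BGR2HSV)
m=((hsv[...,0]>105)&(hsv[...,0]<135)&(hsv[...,1]>15)&(hsv[...,1]<60)&(hsv[...,2]>150)).astype(np.uint8)
k,lab,s,c=cv2.connectedComponentsWithStats(m);i=1+np.argmax(s[1:,4]);print(s[i])
cs,_=cv2.findContours((lab==i).astype(np.uint8),0,cv2.CHAIN_APPROX_NONE);cc=max(cs,key=len)[:,0]
P=np.array([px2w(K,T,u,v,.12) for u,v in cc])[:,:2]
f=lambda q:np.hypot(*(P-q[:2]).T)-.056
r=least_squares(f,[.543,.166],loss='cauchy',f_scale=.0005);print('pan',r.x.round(4),np.median(abs(r.fun)))
for u,v,z in [(274,350,.166),(281,316,.12)]: print('post',px2w(K,T,u,v,z).round(4))
print('ring',px2w(K,T,76,180,.0105).round(4),px2w(K,T,113.5,301,.0105).round(4))
# red blob per cam -> triangulate marker; heights
def red(f):
    h=cv2.cvtColor(cv2.imread(f),cv2.COLOR_BGR2HSV);m=(((h[...,0]<6)|(h[...,0]>174))&(h[...,1]>170)&(h[...,2]>100)).astype(np.uint8)
    k,l,s,c=cv2.connectedComponentsWithStats(m);return [(s[i].tolist(),c[i].round(1).tolist()) for i in range(1,k) if s[i,4]>8]
print(red('pics/w2.png'));print(red('pics/side1.png'))
crop=im[200:380,200:440];cv2.imwrite('pics/c2.png',cv2.resize(crop,(800,600),interpolation=cv2.INTER_CUBIC))
```

```text
[ 217  252  127  114 9416]
pan [0.5419 0.1683] 0.0007802373020648831
post [0.5479 0.1692 0.166 ]
post [0.5456 0.1695 0.12  ]
ring [ 0.4427 -0.0615  0.0105] [ 0.5893 -0.0479  0.0105]
[([371, 235, 31, 33, 401], [384.1, 249.0])]
[([163, 154, 105, 72, 1806], [216.6, 190.5]), ([258, 169, 11, 26, 40], [263.9, 183.1]), ([253, 196, 5, 7, 14], [254.7, 198.9]), ([299, 331, 13, 12, 90], [305.1, 337.3])]
```

View pics/c2.png

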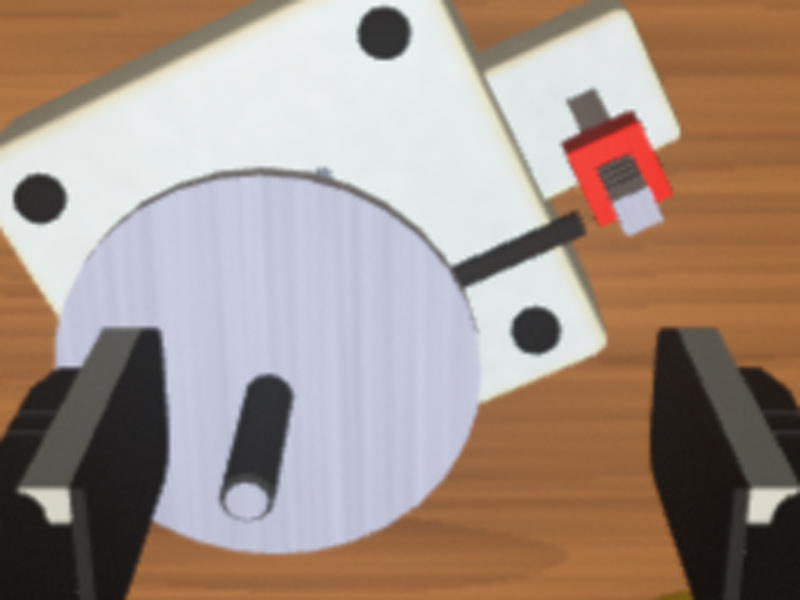

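The post top comes out at about (0.548, 0.169), 6 mm from the pan axis along +x, which agrees with the earlier views. Next I'll hover over weight 2.

>>> arm_command(series="0 -0.362 0.178 0 0 0 0.5;0 -0.362 0.178 0 0 0 0.5;0 -0.362 0.178 0 0 0 0.5;0 -0.362 0.178 0 0 0 0.5;0 -0.362 0.178 0 0 0 0.5;0 -0.362 0.178 0 0 0 0.5;0 -0.362 0.178 0 0 0 0.5;0.38 0 0 0 0 0 0.5;0.38 0 0 0 0 0 0.5;0.38 0 0 0 0 0 0.5;0.36 0 0 0 0 0 0.5;0 0 0 0 0 0 0.5")

```text
clock: 2.53
position: [0.5828, -0.0454, 0.094]
ee_rot: [0.701, 0.001, 0.713, 0.002]
contact_force: [-2.0, 0.6, -0.5]
width: 0.064
```

```bash
cat >> h.py <<'E'
def brass(im,K,T,z=.014,near=None):
    "ring outlines on plane z, fitted to radius 25 mm -> list of (x,y,resid)"
    from scipy.optimize import least_squares
    h=cv2.cvtColor(im,cv2.COLOR_RGB2HSV)
    m=((h[...,0]>17)&(h[...,0]<28)&(h[...,1]>70)&(h[...,2]>165)).astype(np.uint8)
    k,l,s,c=cv2.connectedComponentsWithStats(m);out=[]
    for i in range(1,k):
        if s[i,4]<300: continue
        cs,_=cv2.findContours((l==i).astype(np.uint8),0,cv2.CHAIN_APPROX_NONE);cc=max(cs,key=len)[:,0]
        P=np.array([px2w(K,T,u,v,z) for u,v in cc])[:,:2]
        r=least_squares(lambda q:np.hypot(*(P-q[:2]).T)-.0245,P.mean(0),loss='cauchy',f_scale=.0005)
        out.append((r.x.round(4).tolist(),float(np.median(abs(r.fun)).round(4)),s[i].tolist()))
    return out
E
python3 - <<'E'
from h import *
st,im=snap('wrist','w3');K,T=cam('wrist',st);print(st['position'].round(4),st['clock'])
print(*brass(im,K,T),sep='\n')
E
```

```text
[ 0.5828 -0.0454  0.094 ] 2.5333
([0.4622, -0.2029], 0.0028, [0, 0, 38, 39, 1197])
([0.4442, -0.0626], 0.0005, [245, 0, 89, 64, 3818])
([0.592, -0.05], 0.0003, [277, 228, 73, 68, 3330])
([0.6245, -0.2232], 0.0003, [33, 273, 71, 63, 3000])
```

View pics/w3.png

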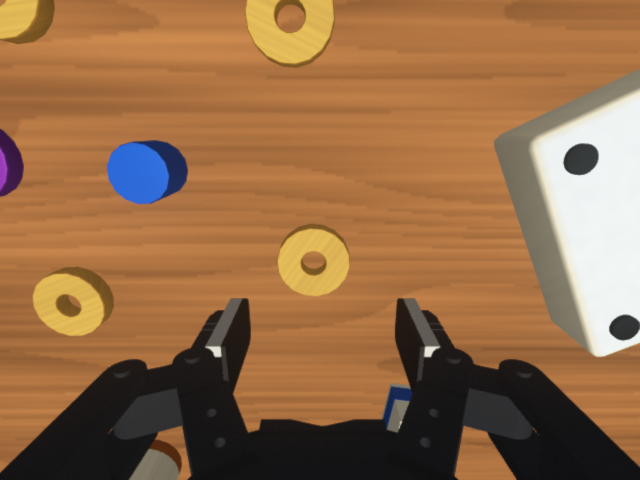

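The target ring is near (313,262) in the image, between the fingers and clear of neighbours. It measures (0.592, -0.050). I'll descend and re-measure.

>>> arm_command(series="0.2 0 0.01 0 0 0 0.5;0.2 0 0.01 0 0 0 0.5;0 0 0 0 0 0 0.5;0 0 0 0 0 0 0.5;0 0 0 0 0 0 0.5")

```text
clock: 3.0
position: [0.5929, -0.048, 0.0637]
ee_rot: [0.708, -0.001, 0.706, 0.0]
contact_force: [0.0, 0.9, 0.3]
width: 0.0641
```

Run:
```python
from h import *
st,im=snap('wrist','w4');K,T=cam('wrist',st);print(st['position'].round(4),st['ee_rot'].round(4),st['clock'])
print(*brass(im,K,T),sep='\n')
```

```text
[ 0.5929 -0.048   0.0637] [ 7.084e-01 -6.000e-04  7.058e-01  2.000e-04] 3.0
([0.4822, -0.0616], 0.0034, [247, 0, 85, 26, 1573])
([0.592, -0.05], 0.0003, [275, 224, 84, 77, 4384])
([0.6244, -0.2232], 0.0003, [0, 276, 79, 70, 3743])
```

>>> arm_command(series="0.2 -0.02 -0.01 0 0 0 0.5;0.2 0 0 0 0 0 0.5;0.15 0 0 0 0 0 0.5;0.06 0 0 0 0 0 0.5;0 0 0 0 0 0 0.5")

```text
clock: 3.47
position: [0.5901, -0.0502, 0.0002]
ee_rot: [0.707, -0.0, 0.707, 0.0]
contact_force: [-0.7, 0.3, 0.2]
width: 0.0644
```

>>> arm_command(series="0 0 0 0 0 0 0;0 0 0 0 0 0 -0.2;0 0 0 0 0 0 -0.2;0 0 0 0 0 0 -0.2;0 0 0 0 0 0 -0.2", squeeze=30)

```text
clock: 3.88
position: [0.5914, -0.0506, 0.002]
ee_rot: [0.708, -0.0, 0.706, -0.0]
contact_force: [-1.4, -0.9, 5.7]
width: 0.0492
```

The ring is gripped (width 49 mm). I'll lift it and carry it just beyond the post so the post and ring both show in one view.

>>> arm_command(series="-0.2 0 0 0 0 0 -0.2;-0.36 0 0 0 0 0 -0.2;-0.36 0 0 0 0 0 -0.2;-0.36 0 0 0 0 0 -0.2;-0.36 0 0 0 0 0 -0.2;-0.36 0.1 0 0 0 0 -0.2;0 0.35 0.02 0 0 0 -0.2;0 0.35 0.02 0 0 0 -0.2;0 0.35 0.02 0 0 0 -0.2;0 0.35 0.02 0 0 0 -0.2;0 0.35 0 0 0 0 -0.2;0 0.35 0 0 0 0 -0.2")

```text
clock: 4.88
position: [0.5978, 0.1713, 0.2003]
ee_rot: [0.707, 0.0, 0.707, 0.0]
contact_force: [1.2, 0.5, -2.9]
width: 0.049
```

>>> arm_command(series="0 0 0 0 0 0 -0.2;0 0 0 0 0 0 -0.2;0 0 0 0 0 0 -0.2")

```text
clock: 5.13
position: [0.5979, 0.1695, 0.2001]
ee_rot: [0.707, -0.001, 0.707, 0.0]
contact_force: [-0.2, -0.8, -2.4]
width: 0.0488
```

Run:
```python
from h import *
st,im=snap('wrist','w5');K,T=cam('wrist',st);print(st['position'].round(4),st['ee_rot'].round(4),st['clock'],st['contact_force'].round(1))
print(*brass(im,K,T,st['position'][2]+.012),sep='\n')
```

```text
[0.5979 0.1695 0.2001] [ 7.070e-01 -7.000e-04  7.072e-01  2.000e-04] 5.1333 [-0.2 -0.8 -2.4]
([0.5054, 0.0782], 0.0052, [8, 0, 61, 62, 2578])
([0.5988, 0.1709], 0.0004, [266, 270, 114, 101, 7791])
```

View pics/w5.png

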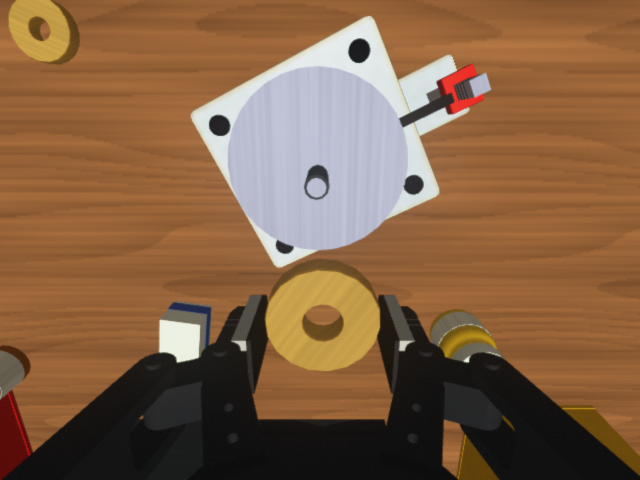

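The held ring is at (323,322) and level, and the post top is at about (316,186). The pan and marker are clear.

Run:
```python
from h import *
st=manip.get_state();im=cv2.imread('pics/w5.png');K,T=cam('wrist',st)
g=cv2.cvtColor(im,cv2.COLOR_BGR2GRAY)
# dark outline of post -> light top disc inside
d=cv2.resize(g[160:205,295:340],None,fx=4,fy=4,interpolation=cv2.INTER_CUBIC)
m=(d<110).astype(np.uint8);cs,_=cv2.findContours(m,cv2.RETR_CCOMP,cv2.CHAIN_APPROX_NONE)
for c in cs:
    if cv2.contourArea(c)>300:
        (x,y),ax,a=cv2.fitEllipse(c);p=(x/4+295-.4,y/4+160-.4);print(cv2.contourArea(c)/16,np.round(p,1),np.round(ax,1)/4,cv2.boundingRect(c),px2w(K,T,*p,.166).round(4))
```

```text
646.5625 [316.6 182.3] [23.925 34.675] (37, 20, 99, 138) [0.5465 0.1672 0.166 ]
323.84375 [316.1 187.3] [20.175 20.475] (44, 70, 84, 83) [0.549 0.167 0.166]
```

The best estimate for the post is (0.5485, 0.167). I'll move the ring over it, with its bottom just above the post top.

>>> arm_command(series="0 0 -0.25 0 0 0 -0.2;0 -0.025 -0.25 0 0 0 -0.2;0.13 0 0 0 0 0 -0.2;0.13 0 0 0 0 0 -0.2;0 0 0 0 0 0 -0.2;0 0 0 0 0 0 -0.2;0 0 0 0 0 0 -0.2")

```text
clock: 5.77
position: [0.549, 0.1663, 0.1749]
ee_rot: [0.707, 0.0, 0.707, -0.0]
contact_force: [-0.1, -0.7, -2.5]
width: 0.0489
```

Run:
```python
from h import *
st,im=snap('wrist','w6');K,T=cam('wrist',st);print(st['position'].round(4),st['clock'],st['contact_force'].round(2))
print(*brass(im,K,T,st['position'][2]+.012),sep='\n')
```

```text
[0.549  0.1663 0.1749] 5.7667 [-0.07 -0.69 -2.5 ]
([0.472, 0.0769], 0.0052, [2, 57, 63, 66, 2731])
([0.5499, 0.1678], 0.0004, [266, 271, 114, 100, 7760])
```

View pics/w6.png

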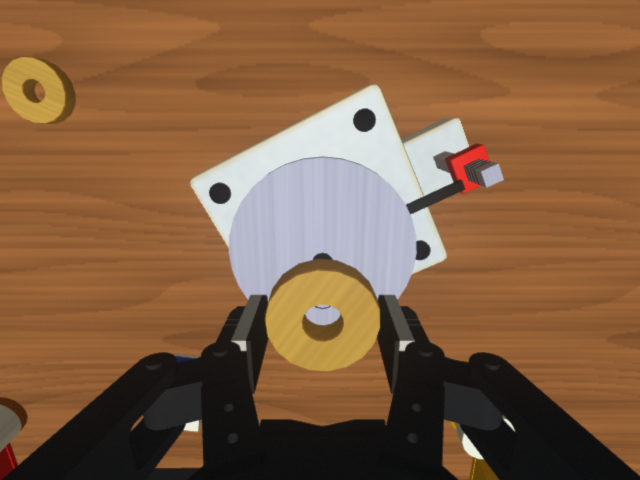

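Through the bore at (322,315), the post top shows laterally centred, with its near edge at row ~305. I'll work out x from that edge.

Run:
```python
from h import *
st=manip.get_state();im=cv2.imread('pics/w6.png');K,T=cam('wrist',st)
print([(r,im[r,322].tolist()) for r in range(296,342,1)])
print('row306',[(c,int(im[306,c].sum())) for c in range(302,346,2)])
for x in (.546,.548,.550): print(x,w2px(K,T,[[x-.005,.167,.166],[x+.005,.167,.166],[x-.0065,.167,.1645]]).round(1).tolist())
c=[.549,.1663];z=st['position'][2]
print('bore bottom',w2px(K,T,[[c[0]-.0085,c[1],z-.002],[c[0]+.0085,c[1],z-.002],[c[0]-.0085,c[1],z+.012],[c[0]+.0085,c[1],z+.012]]).round(1).tolist())
```

```text
[(296, [79, 161, 200]), (297, [78, 161, 200]), (298, [78, 162, 200]), (299, [78, 161, 200]), (300, [76, 159, 198]), (301, [76, 159, 197]), (302, [75, 157, 196]), (303, [78, 158, 196]), (304, [115, 165, 192]), (305, [187, 178, 183]), (306, [199, 181, 180]), (307, [185, 168, 168]), (308, [115, 109, 109]), (309, [166, 153, 152]), (310, [195, 178, 177]), (311, [198, 180, 179]), (312, [199, 182, 180]), (313, [199, 181, 180]), (314, [199, 182, 179]), (315, [199, 182, 180]), (316, [199, 182, 181]), (317, [200, 182, 181]), (318, [200, 182, 180]), (319, [198, 181, 179]), (320, [200, 182, 180]), (321, [199, 181, 180]), (322, [199, 182, 180]), (323, [199, 182, 180]), (324, [190, 174, 173]), (325, [93, 105, 122]), (326, [39, 76, 103]), (327, [34, 74, 105]), (328, [34, 75, 105]), (329, [35, 75, 104]), (330, [34, 74, 103]), (331, [33, 72, 100]), (332, [33, 72, 100]), (333, [32, 71, 99]), (334, [33, 71, 101]), (335, [32, 72, 102]), (336, [33, 74, 104]), (337, [33, 75, 104]), (338, [34, 76, 106]), (339, [36, 81, 114]), (340, [39, 90, 126]), (341, [57, 127, 165])]
row306 [(302, 439), (304, 442), (306, 446), (308, 436), (310, 429), (312, 457), (314, 447), (316, 302), (318, 526), (320, 546), (322, 560), (324, 549), (326, 535), (328, 395), (330, 431), (332, 470), (334, 430), (336, 413), (338, 410), (340, 409), (342, 423), (344, 426)]
0.546 [[320.3, 282.4], [320.4, 301.2], [320.4, 278.2]]
0.548 [[320.3, 286.2], [320.4, 304.9], [320.4, 282.0]]
0.55 [[320.3, 290.0], [320.4, 308.6], [320.4, 285.8]]
bore bottom [[318.7, 288.1], [318.8, 320.9], [318.3, 303.1], [318.5, 338.2]]
```

The bore edge compared with the post edge shows the ring about 1.3 mm too far in +x. I'll correct that and lower it 14 mm to test the threading.

>>> arm_command(series="0 -0.003 -0.013 0 0 0 -0.2;0 0 0 0 0 0 -0.2;0.03 0 0 0 0 0 -0.2;0.03 0 0 0 0 0 -0.2;0.03 0 0 0 0 0 -0.2;0.03 0 0 0 0 0 -0.2;0.03 0 0 0 0 0 -0.2;0 0 0 0 0 0 -0.2;0 0 0 0 0 0 -0.2")

```text
clock: 6.57
position: [0.5468, 0.1668, 0.1589]
ee_rot: [0.707, -0.0, 0.707, 0.0]
contact_force: [-0.4, 0.9, -1.6]
width: 0.049
```

```bash
cat >> h.py <<'E'
def pan(im,K,T,z0=.12):
    "pan height from apparent radius, & pointer tip px"
    from scipy.optimize import least_squares
    hsv=cv2.cvtColor(im,cv2.COLOR_RGB2HSV)
    m=((hsv[...,0]>105)&(hsv[...,0]<135)&(hsv[...,1]>15)&(hsv[...,1]<60)&(hsv[...,2]>150)).astype(np.uint8)
    k,lab,s,c=cv2.connectedComponentsWithStats(m);i=1+np.argmax(s[1:,4])
    cs,_=cv2.findContours((lab==i).astype(np.uint8),0,cv2.CHAIN_APPROX_NONE);cc=max(cs,key=len)[:,0]
    cc=cc[cc[:,1]<285]
    def f(q):
        P=np.array([px2w(K,T,u,v,q[2]) for u,v in cc])[:,:2];return np.hypot(*(P-q[:2]).T)-.056
    r=least_squares(f,[.542,.168,z0],loss='cauchy',f_scale=.0005,x_scale=[.01,.01,.01]);return r.x.round(4),float(np.median(abs(r.fun)).round(5))
E
python3 - <<'E'
from h import *
st,im=snap('wrist','w7');K,T=cam('wrist',st);print(st['position'].round(4),st['clock'],st['contact_force'].round(2),st['moment'].round(3))
print(pan(im,K,T))
a=cv2.imread('pics/w6.png')[:,:,::-1];s=dict(st);s['position']=np.array([.549,.1663,.1749]);print('before',pan(a,*cam('wrist',s)))
print([(r,im[r,322].tolist()) for r in range(300,342,2)])
b=im[240:360,250:400];
w=cv2.resize(im[130:230,400:520],None,fx=4,fy=4,interpolation=2)
cv2.imwrite('pics/c7.png',np.hstack([cv2.resize(b,(480,384),interpolation=2),cv2.resize(im[130:230,400:480],(307,384),interpolation=2)])[:,:,::-1])
E
```

```text
[0.5468 0.1668 0.1589] 6.5667 [-0.41  0.93 -1.6 ] [-0.011  0.048  0.007]
(array([0.5433, 0.1677, 0.1187]), 0.00019)
before (array([0.5432, 0.1676, 0.1186]), 0.00022)
[(300, [196, 158, 76]), (302, [196, 157, 77]), (304, [155, 125, 63]), (306, [65, 62, 55]), (308, [68, 66, 60]), (310, [102, 102, 105]), (312, [179, 181, 199]), (314, [179, 181, 199]), (316, [179, 180, 198]), (318, [179, 180, 198]), (320, [179, 179, 198]), (322, [180, 179, 198]), (324, [174, 174, 190]), (326, [103, 76, 40]), (328, [103, 73, 33]), (330, [79, 67, 48]), (332, [95, 70, 34]), (334, [99, 70, 31]), (336, [100, 71, 31]), (338, [105, 75, 34]), (340, [124, 90, 39])]
```

The pan hasn't moved (0.1187 against 0.1186 before), although the ring bottom is 9 mm below the post top, so the ring is threaded. I'll lower it onto the pan slowly.

>>> arm_command(series="0.05 0 0 0 0 0 -0.2;0.05 0 0 0 0 0 -0.2;0.05 0 0 0 0 0 -0.2;0.05 0 0 0 0 0 -0.2;0.05 0 0 0 0 0 -0.2;0.05 0 0 0 0 0 -0.2;0.02 0 0 0 0 0 -0.2;0.02 0 0 0 0 0 -0.2;0 0 0 0 0 0 -0.2;0 0 0 0 0 0 -0.2")

```text
clock: 7.45
position: [0.547, 0.1669, 0.1254]
ee_rot: [0.707, -0.0, 0.707, 0.0]
contact_force: [0.0, 0.2, -1.5]
width: 0.0489
```

>>> arm_command(series="0.02 0 0 0 0 0 -0.2;0.02 0 0 0 0 0 -0.2;0.02 0 0 0 0 0 -0.2;0.02 0 0 0 0 0 -0.2;0.02 0 0 0 0 0 -0.2;0 0 0 0 0 0 -0.2;0 0 0 0 0 0 -0.2")

```text
clock: 8.03
position: [0.547, 0.1669, 0.1153]
ee_rot: [0.707, -0.0, 0.707, 0.0]
contact_force: [0.3, -0.3, -0.4]
width: 0.0488
```

Run:
```python
from h import *
st,im=snap('wrist','w8');K,T=cam('wrist',st);print(st['position'].round(4),st['clock'],st['contact_force'].round(2),st['moment'].round(3))
print(pan(im,K,T))
```

```text
[0.547  0.1669 0.1153] 8.0333 [ 0.33 -0.32 -0.45] [-0.052 -0.079  0.012]
(array([0.5432, 0.1677, 0.1128]), 0.00014)
```

The pan has sunk 5.8 mm with light contact. I'll go 3 mm more so it carries the full weight, then release and retreat.

>>> arm_command(series="0.015 0 0 0 0 0 -0.2;0.015 0 0 0 0 0 -0.2;0 0 0 0 0 0 -0.2;0 0 0 0 0 0 -0.1;0 0 0 0 0 0 0.2;0 0 0 0 0 0 0.5;0 0 0 0 0 0 0.5;0 0 0 0 0 0 0.5")

```text
clock: 8.75
position: [0.5469, 0.1668, 0.1123]
ee_rot: [0.707, -0.0, 0.707, 0.0]
contact_force: [-0.5, 0.6, -0.1]
width: 0.0638
```

>>> arm_command(series="-0.1 0 0 0 0 0 0.5;-0.3 0 0 0 0 0 0.5;-0.4 0 0 0 0 0 0.5;0 0 0 0 0 0 0.5;0 0 0 0 0 0 0.5;0 0 0 0 0 0 0.5")

```text
clock: 9.25
position: [0.5467, 0.1668, 0.1928]
ee_rot: [0.707, -0.0, 0.707, 0.0]
contact_force: [0.1, -0.2, -0.3]
width: 0.0639
```

Run:
```python
from h import *
st,im=snap('wrist','w9');K,T=cam('wrist',st);print(st['position'].round(4),st['clock'],st['contact_force'].round(2),st['width'])
print(pan(im,K,T));print(*brass(im,K,T,.125),sep='\n')
```

```text
[0.5467 0.1668 0.1928] 9.25 [ 0.14 -0.16 -0.34] 0.06392288229419822
(array([0.5434, 0.1676, 0.109 ]), 0.00016)
([0.443, 0.0179], 0.0063, [21, 64, 59, 62, 2421])
([0.5478, 0.1683], 0.0005, [285, 220, 76, 71, 3214])
```

View pics/w9.png

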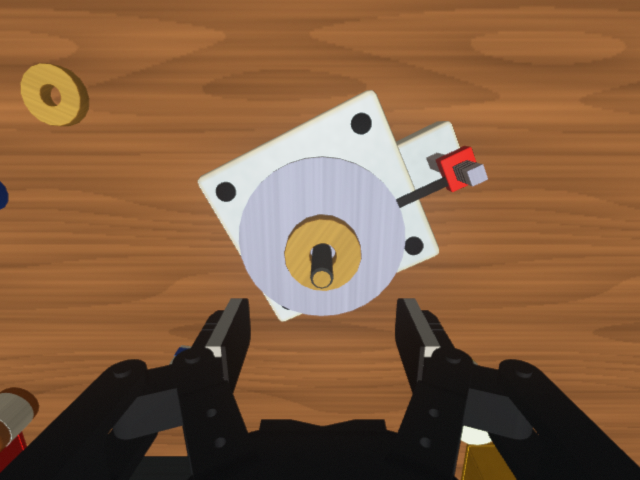

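The ring sits flat over the post and the pan is down 9.6 mm. I'll go for weight 1 at about (0.443, -0.062).

>>> arm_command(series="0 -0.327 -0.147 0 0 0 0.5;0 -0.327 -0.147 0 0 0 0.5;0 -0.327 -0.147 0 0 0 0.5;0 -0.327 -0.147 0 0 0 0.5;0 -0.327 -0.147 0 0 0 0.5;0 -0.327 -0.147 0 0 0 0.5;0 -0.327 -0.147 0 0 0 0.5;0.33 0 0 0 0 0 0.5;0.33 0 0 0 0 0 0.5;0.33 0 0 0 0 0 0.5;0.33 0 0 0 0 0 0.5;0 0 0 0 0 0 0.5")

```text
clock: 10.3
position: [0.438, -0.0605, 0.0545]
ee_rot: [0.702, 0.002, 0.712, 0.001]
contact_force: [-1.7, -0.6, -0.2]
width: 0.0638
```

>>> arm_command(series="0 0 0 0 0 0 0.5;0 0 0 0 0 0 0.5;0 0 0 0 0 0 0.5")

```text
clock: 10.55
position: [0.4456, -0.0624, 0.0619]
ee_rot: [0.708, -0.001, 0.706, -0.0]
contact_force: [0.2, -0.4, -0.6]
width: 0.0642
```

Run:
```python
from h import *
st,im=snap('wrist','w10');K,T=cam('wrist',st);print(st['position'].round(4),st['ee_rot'].round(4),st['clock'])
print(*brass(im,K,T),sep='\n')
# clearance: non-wood saturated colours near the fingers
h=cv2.cvtColor(im,cv2.COLOR_RGB2HSV);m=((h[...,0]>35)&(h[...,0]<165)&(h[...,1]>110)&(h[...,2]>60)).astype(np.uint8)
k,l,s,c=cv2.connectedComponentsWithStats(m)
for i in range(1,k):
    if s[i,4]>150: print(s[i],h[l==i].mean(0).round(),px2w(K,T,*c[i],.014).round(3))
```

```text
[ 0.4456 -0.0624  0.0619] [ 7.082e-01 -6.000e-04  7.060e-01 -1.000e-04] 10.55
([0.4324, -0.2244], 0.0003, [0, 203, 83, 81, 4565])
([0.4445, -0.0624], 0.0003, [278, 225, 85, 77, 4452])
[  0   0  16  60 752] [ 64. 187.  68.] [ 0.323 -0.212  0.014]
[ 100   61  105  103 7584] [ 87. 201. 193.] [ 0.361 -0.148  0.014]
[   0  335   63   72 3708] [143. 166. 128.] [ 0.52  -0.254  0.014]
```

>>> arm_command(series="0.2 -0.01 0 0 0 0 0.5;0.2 0 0 0 0 0 0.5;0.13 0 0 0 0 0 0.5;0.05 0 0 0 0 0 0.5;0 0 0 0 0 0 0.5;0 0 0 0 0 0 0.5;0 0 0 0 0 0 0;0 0 0 0 0 0 -0.2;0 0 0 0 0 0 -0.2;0 0 0 0 0 0 -0.2;0 0 0 0 0 0 -0.2", squeeze=30)

```text
clock: 11.52
position: [0.4453, -0.0635, 0.0039]
ee_rot: [0.708, -0.001, 0.706, -0.0]
contact_force: [-1.7, 0.4, 6.3]
width: 0.0484
```

>>> arm_command(series="-0.2 0 0 0 0 0 -0.2;-0.36 0 0 0 0 0 -0.2;-0.38 0 0 0 0 0 -0.2;-0.38 0 0 0 0 0 -0.2;-0.38 0 0 0 0 0 -0.2;0 0.329 0.145 0 0 0 -0.2;0 0.329 0.145 0 0 0 -0.2;0 0.329 0.145 0 0 0 -0.2;0 0.329 0.145 0 0 0 -0.2;0 0.329 0.145 0 0 0 -0.2;0 0.329 0.145 0 0 0 -0.2;0 0.329 0.145 0 0 0 -0.2")

```text
clock: 12.52
position: [0.5457, 0.169, 0.173]
ee_rot: [0.707, -0.0, 0.707, 0.0]
contact_force: [2.9, 0.1, -2.0]
width: 0.048
```

>>> arm_command(series="0 0 0 0 0 0 -0.2;0 0 0 0 0 0 -0.2;0 0 0 0 0 0 -0.2;0 0 0 0 0 0 -0.2")

```text
clock: 12.85
position: [0.5448, 0.1663, 0.1724]
ee_rot: [0.707, -0.0, 0.707, -0.0]
contact_force: [0.1, -0.3, -1.7]
width: 0.0484
```

Run:
```python
from h import *
st,im=snap('wrist','w11');K,T=cam('wrist',st);p=st['position'];print(p.round(4),st['ee_rot'].round(4),st['clock'],st['contact_force'].round(2))
print(pan(im,K,T,.11));b=brass(im,K,T,p[2]+.011);print(b[-1],(np.array(b[-1][0])-p[:2]).round(4))
print([(r,im[r,322].tolist()) for r in range(300,342,2)])
```

```text
[0.5448 0.1663 0.1724] [ 7.069e-01 -1.000e-04  7.073e-01 -3.000e-04] 12.85 [ 0.11 -0.27 -1.69]
(array([0.5433, 0.1677, 0.1093]), 0.00023)
([0.5438, 0.1678], 0.0006, [267, 265, 112, 100, 7831]) [-0.001   0.0015]
[(300, [194, 155, 74]), (302, [194, 156, 75]), (304, [197, 159, 76]), (306, [198, 158, 75]), (308, [160, 131, 72]), (310, [171, 171, 187]), (312, [182, 183, 201]), (314, [183, 184, 201]), (316, [183, 184, 202]), (318, [182, 183, 201]), (320, [121, 104, 92]), (322, [104, 74, 34]), (324, [102, 73, 32]), (326, [105, 75, 32]), (328, [108, 77, 34]), (330, [110, 78, 33]), (332, [107, 76, 33]), (334, [120, 85, 35]), (336, [185, 145, 67]), (338, [197, 157, 73]), (340, [203, 162, 75])]
```

The ring sits about 1.9 mm differently in the grip this time, so I'll shift +4 mm in x, lower it, and check the threading by pan height.

>>> arm_command(series="0 0.004 0.04 0 0 0 -0.2;0 0 0 0 0 0 -0.2;0 0 0 0 0 0 -0.2;0.03 0 0 0 0 0 -0.2;0.03 0 0 0 0 0 -0.2;0.03 0 0 0 0 0 -0.2;0.03 0 0 0 0 0 -0.2;0.03 0 0 0 0 0 -0.2;0.03 0 0 0 0 0 -0.2;0.03 0 0 0 0 0 -0.2;0 0 0 0 0 0 -0.2;0 0 0 0 0 0 -0.2")

```text
clock: 13.9
position: [0.5494, 0.1677, 0.151]
ee_rot: [0.707, -0.0, 0.707, 0.0]
contact_force: [-0.7, -0.4, -1.9]
width: 0.0483
```

Run:
```python
from h import *
st,im=snap('wrist','w12');K,T=cam('wrist',st);p=st['position'];print(p.round(4),st['clock'],st['contact_force'].round(2),st['moment'].round(3))
print(pan(im,K,T,.11));b=brass(im,K,T,p[2]+.011);print(b[-1],(np.array(b[-1][0])-p[:2]).round(4))
print([(r,im[r,322].tolist()) for r in range(300,342,2)])
```

```text
[0.5494 0.1677 0.151 ] 13.9 [-0.67 -0.41 -1.91] [-0.05  -0.01   0.024]
(array([0.5433, 0.1677, 0.11  ]), 0.00021)
([0.5485, 0.1694], 0.0006, [267, 265, 112, 100, 7674]) [-0.0009  0.0017]
[(300, [75, 70, 58]), (302, [69, 66, 59]), (304, [165, 132, 67]), (306, [187, 149, 71]), (308, [188, 150, 70]), (310, [189, 150, 71]), (312, [192, 154, 71]), (314, [194, 156, 72]), (316, [194, 155, 73]), (318, [191, 153, 71]), (320, [124, 92, 41]), (322, [95, 70, 36]), (324, [94, 71, 37]), (326, [102, 73, 31]), (328, [105, 75, 32]), (330, [108, 77, 33]), (332, [105, 74, 32]), (334, [118, 84, 35]), (336, [182, 143, 65]), (338, [193, 154, 71]), (340, [199, 160, 74])]
```

```bash
python3 -c "
import cv2,numpy as np
a=cv2.imread('pics/w12.png')[230:390,240:410];b=cv2.imread('pics/w11.png')[230:390,240:410]
cv2.imwrite('pics/c12.png',np.hstack([cv2.resize(x,(398,375),interpolation=2) for x in (b,a)]))"
```

```text
(no output)
```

View pics/c12.png

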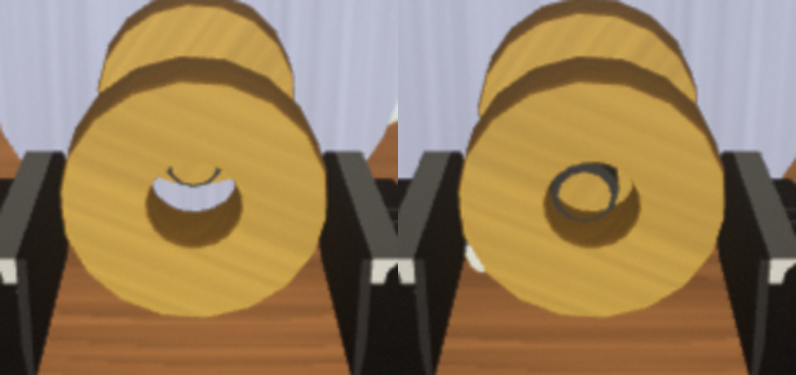

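In the right half the post top is inside the bore, slightly left of and above its centre, so the ring is threaded with about 1 mm of offset. I'll nudge it -y and -x, then lower it slowly.

>>> arm_command(series="0.03 -0.01 -0.006 0 0 0 -0.2;0.05 0 0 0 0 0 -0.2;0.05 0 0 0 0 0 -0.2;0.05 0 0 0 0 0 -0.2;0.02 0 0 0 0 0 -0.2;0.02 0 0 0 0 0 -0.2;0.02 0 0 0 0 0 -0.2;0.02 0 0 0 0 0 -0.2;0.02 0 0 0 0 0 -0.2;0.02 0 0 0 0 0 -0.2;0 0 0 0 0 0 -0.2;0 0 0 0 0 0 -0.2")

```text
clock: 14.95
position: [0.549, 0.1666, 0.1214]
ee_rot: [0.707, -0.0, 0.707, 0.0]
contact_force: [-0.3, -0.2, -0.3]
width: 0.0485
```

Run:
```python
from h import *
st,im=snap('wrist','w13');K,T=cam('wrist',st);p=st['position'];print(p.round(4),st['clock'],st['contact_force'].round(2),st['moment'].round(3))
print(pan(im,K,T,.11))
```

```text
[0.549  0.1666 0.1214] 14.95 [-0.33 -0.2  -0.32] [ 0.001  0.114 -0.024]
(array([0.5433, 0.1677, 0.1027]), 0.00018)
```

>>> arm_command(series="0.01 0 0 0 0 0 -0.2;0.01 0 0 0 0 0 -0.2;0 0 0 0 0 0 -0.2;0 0 0 0 0 0 -0.1;0 0 0 0 0 0 0.2;0 0 0 0 0 0 0.5;0 0 0 0 0 0 0.5;0 0 0 0 0 0 0.5")

```text
clock: 15.67
position: [0.5491, 0.1667, 0.1194]
ee_rot: [0.707, -0.0, 0.707, 0.0]
contact_force: [0.1, 0.1, 0.0]
width: 0.0641
```

>>> arm_command(series="-0.1 0 0 0 0 0 0.5;-0.3 0 0 0 0 0 0.5;-0.4 0 0 0 0 0 0.5;0 0 0 0 0 0 0.5;0 0 0 0 0 0 0.5;0 0 0 0 0 0 0.5;0 0 0 0 0 0 0.5")

```text
clock: 16.25
position: [0.548, 0.1665, 0.1984]
ee_rot: [0.706, -0.0, 0.708, 0.0]
contact_force: [-0.3, 0.9, -0.5]
width: 0.0643
```

Run:
```python
from h import *
st,im=snap('wrist','w14');K,T=cam('wrist',st);p=st['position'];print(p.round(4),st['clock'],st['contact_force'].round(2),st['width'])
print(pan(im,K,T,.1));print(brass(im,K,T,.129))
_,s=snap('side','side2');_,c=snap('scene','scene2')
a=cv2.resize(im[110:260,370:530],(380,356),interpolation=2);b=cv2.resize(s[290:380,250:350],(395,356),interpolation=2)
cv2.imwrite('pics/c14.png',np.hstack([a,b])[:,:,::-1])
```

```text
[0.548  0.1665 0.1984] 16.25 [-0.25  0.91 -0.48] 0.06433336194202671
(array([0.5433, 0.1676, 0.1002]), 0.00016)
[([0.5486, 0.168], 0.0004, [285, 218, 76, 72, 3490])]
```

View pics/c14.png

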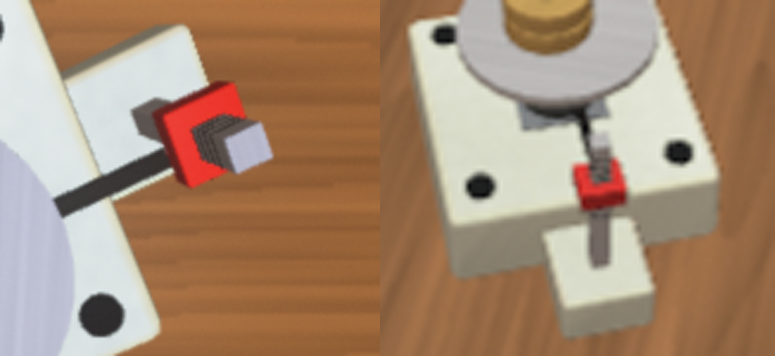

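The two rings are stacked flat, and the pointer reaches close to the red block's level in both views. I'll measure the marker height by fitting the block's outline and compare it with the pan height.

Run:
```python
from h import *
from scipy.optimize import minimize
st=manip.get_state()
def mk(p,q=None):
    s=dict(st);s['position']=np.array(p);
    s['ee_rot']=np.array([.7071,0,.7071,0]) if q is None else q
    return cam('wrist',s)
views={'w14':mk(st['position'],st['ee_rot']),'w9':mk([.5467,.1668,.1928]),'w6':mk([.549,.1663,.1749]),'w5':mk([.5979,.1695,.2001]),'w2':mk([.4656,.2036,.251]),'side2':cam('side'),'side1':cam('side')}
def mask(n):
    im=cv2.imread(f'pics/{n}.png');h=cv2.cvtColor(im,cv2.COLOR_BGR2HSV)
    m=(((h[...,0]<5)|(h[...,0]>175))&(h[...,1]>180)&(h[...,2]>60)).astype(np.uint8)
    if 'side' in n: m[:310]=0;m[360:]=0;m[:,:285]=0;m[:,330:]=0
    else: m[:,:340]=0; m[300:]=0
    k,l,s,c=cv2.connectedComponentsWithStats(m);i=1+np.argmax(s[1:,4])
    return cv2.convexHull(np.argwhere(l==i)[:,::-1].astype(np.int32))
S=4
def render(pts):
    z=np.zeros((480*S//1,640*S),np.uint8);cv2.fillConvexPoly(z,(pts*S).astype(np.int32),1);return z
hulls={n:mask(n) for n in views}
def block(q):
    x,y,z,a=q;d=np.array([[i*.012,j*.011,k*.006] for i in(-1,1) for j in(-1,1) for k in(-1,1)])
    return d@R.from_euler('z',a).as_matrix().T+[x,y,z]
def cost(q,ns):
    t=0
    for n in ns:
        pr=w2px(*views[n],block(q)).astype(np.float32);a=cv2.convexHull(pr);b=hulls[n].astype(np.float32)
        i,_=cv2.intersectConvexConvex(a,b);t+=1-i/(cv2.contourArea(a)+cv2.contourArea(b)-i)
    return t/len(ns)
for ns in (['w14','w9','w6','w5'],['w14'],['w9'],['w6'],['w5'],['w14','w5','w2'],['side1','side2']):
    best=min((minimize(cost,[.498,.263,z,.43],args=(ns,),method='Nelder-Mead',options=dict(initial_simplex=np.array([[.498,.263,z,.43],[.505,.263,z,.43],[.498,.27,z,.43],[.498,.263,z+.01,.43],[.498,.263,z,.6]]),maxiter=600)) for z in(.08,.09,.1)),key=lambda r:r.fun)
    print(ns,best.x.round(4),round(best.fun,3))
```

```text
['w14', 'w9', 'w6', 'w5'] [0.4982 0.2695 0.0718 0.4905] 0.209
['w14'] [0.4998 0.2753 0.0547 0.453 ] 0.157
['w9'] [0.5    0.2756 0.0548 0.4455] 0.16
['w6'] [0.4995 0.2756 0.0577 0.5104] 0.159
['w5'] [0.4952 0.2683 0.0721 0.4765] 0.035
['w14', 'w5', 'w2'] [0.4969 0.2626 0.0859 0.444 ] 0.187
['side1', 'side2'] [ 0.5292  0.1168 -0.0763  0.4311] 0.042
```

The unconstrained fit is degenerate because the bar hides a corner of the block. I'll constrain xy to the known geometry (bar 105 mm from the pan axis) and solve for height only.

Run:
```python
from h import *
from scipy.optimize import least_squares
st=manip.get_state()
def mk(p,q=np.array([.7071,0,.7071,0])):
    s=dict(st);s['position']=np.array(p);s['ee_rot']=q;return cam('wrist',s)
V={'w14':(mk(st['position'],st['ee_rot']),[(437.4,157.2),(467.7,145),(450,188.8)],(474,172)),
   'w2':(mk([.4656,.2036,.251]),[(369.5,245),(392,237.5),(380,266.6)],(392,263))}
P=np.array([.5433,.1677])
for n,((K,T),c,bt) in V.items():
    b=px2w(K,T,*bt,.1186)[:2];d=b-P;print(n,'bar',b.round(4),'dist',np.hypot(*d).round(4),'ang',np.degrees(np.arctan2(d[1],d[0])).round(1))
    for hx,hy in((.012,.011),(.011,.012)):
        # scale yaw a: +y = direction to bar
        def pts(q):
            a=q[0];R2=np.array([[np.cos(a),-np.sin(a)],[np.sin(a),np.cos(a)]])
            o=P+q[2:4]*0+R2@[0,.105]
            # image: up=-x, right=+y
            k=np.array([[-hx,-hy],[-hx,hy],[hx,-hy]])@R2.T+o
            return w2px(K,T,np.c_[k,np.full(3,q[1]+.006)])
        f=lambda q:np.r_[(pts(q)-c).ravel(),(w2px(K,T,[[*(P+.105*np.array([-np.sin(q[0]),np.cos(q[0])])),.1186]])-bt).ravel()]
        r=least_squares(f,[.42,.09,0,0],x_scale=[.1,.01,1,1]);print('  yaw,z',r.x[:2].round(4),r.fun.round(1))
# pointer tip seen in w9/w6 -> occlusion; side view: project mark candidates and pointer
K,T=cam('side');import itertools
a=.42
for dz in (.07,.08,.09,.10):
    o=np.array([*(P+.105*np.array([-np.sin(a),np.cos(a)])),dz]);print('side mark z',dz,w2px(K,T,o).round(1))
o=np.array([*(P+.105*np.array([-np.sin(a),np.cos(a)])),.12]);print('bar top',w2px(K,T,o).round(1),'pan',w2px(K,T,[[*P,.12]]).round(1))
im=cv2.imread('pics/side2.png')
for v in range(314,356): print(v,im[v,302:310,::-1].tolist()) if v%1==0 and v in range(318,350,1) and 0 else None
h=cv2.cvtColor(im,cv2.COLOR_BGR2HSV);m=((h[...,0]<5)|(h[...,0]>175))&(h[...,1]>170)&(h[...,2]>60)
r=np.argwhere(m[320:350,290:320])+[320,290];print('red side rows',r.min(0),r.max(0),r.mean(0))
```

```text
w14 bar [0.497  0.2625] dist 0.1055 ang 116.0
  yaw,z [0.4578 0.0875] [-0.1  1.3  0.2 -1.1 -0.8  0.8 -1.  -0.1]
  yaw,z [0.462  0.0882] [-0.9  2.9  2.2 -1.  -2.4 -0.2 -1.2 -0.8]
w2 bar [0.4974 0.2635] dist 0.1062 ang 115.6
  yaw,z [0.4421 0.0839] [-0.5  0.9 -0.6 -1.4 -1.   1.2 -1.1  1. ]
  yaw,z [0.4435 0.0833] [-1.2  1.9  0.7 -1.3 -2.5  0.4 -1.2  0.9]
side mark z 0.07 [[303.3 343. ]]
side mark z 0.08 [[303.3 339.7]]
side mark z 0.09 [[303.3 336.3]]
side mark z 0.1 [[303.4 332.8]]
bar top [[303.4 325.8]] pan [[294.3 290.2]]
red side rows [331 299] [342 311] [337.38461538 305.10989011]
```

The height estimates (0.085 to 0.092) can't decide between two and three weights. I'll tilt the wrist camera for a flatter, closer look at the pointer against the marker, and analyse it numerically since my viewing budget is used up.

>>> arm_command(series="0 0.13 -0.33 0 0 0 0.5;0 0.13 -0.33 0 0 0 0.5;0 0.13 -0.33 0 0 0 0.5;0 0.13 -0.33 0 0 0 0.5;0.2 0 0 0 0 0 0.5;0.2 0 0 0 0 0 0.5;0.1 0 0 0 0 0 0.5;0 0 0 0 -0.03 0 0.5;0 0 0 0 -0.036 0 0.5;0 0 0 0 -0.036 0 0.5;0 0 0 0 -0.036 0 0.5;0 0 0 0 -0.036 0 0.5")

```text
clock: 17.4
position: [0.4154, 0.216, 0.1482]
ee_rot: [0.864, -0.001, 0.504, -0.003]
contact_force: [-0.2, -2.2, 0.0]
width: 0.0637
```

>>> arm_command(series="0 0 0 0 -0.036 0 0.5;0 0 0 0 -0.036 0 0.5;0 0 0 0 0 0 0.5;0 0 0 0 0 0 0.5;0 0 0 0 0 0 0.5;0 0 0 0 0 0 0.5")

```text
clock: 17.9
position: [0.4208, 0.2103, 0.1491]
ee_rot: [0.889, -0.004, 0.457, -0.013]
contact_force: [0.6, 0.4, 0.1]
width: 0.0644
```

Run:
```python
from h import *
import json
st,im=snap('wrist','w15');K,T=cam('wrist',st);p=st['position'];print(p.round(4),st['ee_rot'].round(4),st['clock'],st['contact_force'].round(2));print(T.round(3).tolist())
json.dump({k:np.array(st[k]).tolist() for k in('position','ee_rot')},open('w15.json','w'))
h=cv2.cvtColor(im,cv2.COLOR_RGB2HSV);m=(((h[...,0]<5)|(h[...,0]>175))&(h[...,1]>170)&(h[...,2]>60)).astype(np.uint8)
k,l,s,c=cv2.connectedComponentsWithStats(m)
for i in range(1,k):
    if s[i,4]>50: print(s[i],c[i].round(1))
a=.45;P=np.array([.5433,.1677]);d=np.array([-np.sin(a),np.cos(a)])
for z in(.083,.088,.093): print('mark',z,w2px(K,T,[[*(P+.105*d),z]]).round(1),'ptr',w2px(K,T,[[*(P+.091*d),z],[*(P+.06*d),z]]).round(1).tolist())
print('pan',w2px(K,T,[[*P,.1002]]).round(1),'bartop',w2px(K,T,[[*(P+.105*d),.1186]]).round(1))
```

```text
[0.4208 0.2103 0.1491] [ 0.8894 -0.0041  0.4569 -0.0134] 17.9 [0.61 0.45 0.06]
[[0.019, 0.589, 0.808, 0.273], [1.0, 0.006, -0.027, 0.216], [-0.021, 0.808, -0.589, 0.219], [0.0, 0.0, 0.0, 1.0]]
[377 260  38  34 754] [395.3 274.6]
[   0  325   47   45 1652] [ 18.6 345.1]
[   0  332  126   71 3090] [ 66.8 375.3]
mark 0.083 [[394.4 270.7]] ptr [[376.4, 274.7], [338.9, 283.2]]
mark 0.088 [[395.1 276.6]] ptr [[376.8, 280.6], [338.9, 288.8]]
mark 0.093 [[395.8 282.6]] ptr [[377.3, 286.5], [339.0, 294.6]]
pan [[272.5 316.6]] bartop [[399.6 315.8]]
```

Run:
```python
from h import *
im=cv2.imread('pics/w15.png');g=cv2.cvtColor(im,cv2.COLOR_BGR2GRAY);h=cv2.cvtColor(im,cv2.COLOR_BGR2HSV)
red=((h[...,0]<5)|(h[...,0]>175))&(h[...,1]>150)&(h[...,2]>50)
for v in range(250,326,1):
    print(v,''.join('R' if red[v,u] else '#' if g[v,u]<45 else '+' if g[v,u]<90 else '-' if g[v,u]<150 else '.' for u in range(325,425)))
```

```text
250 .............................................-------------------------------------------------------
251 .............................................-------------------------++++--------------------------
252 ..............................................--------------------++++++-+--------------------------
253 ...............................................---------------++++++------+-------------------------
254 ................................................------------++++----------++------------------------
255 ................................................---------------------------+------------------------
256 .................................................------------------------+-++-----------------------
257 ..................................................-------------------++++++-+-----------------------
258 ..................................................---------------++++++---+-------------------------
259 ...................................................----------++++++--------+-+++--------------------
260 ..............................................
[... 6179 characters left out ...]
--------------------------------------..-+###############+++++++++++++
320 .................----------------------------------------------------.-+################++++++++++++
321 .................------------------------------------------------------+################++++++++++++
322 ................------------------------------------------------------+##################+++++++++++
323 ................------------------------------------------------------+##################+++++++++++
324 ................------------------------------------------------------+###################++++++++++
325 ................------------------------------------------------------+###################++++++++++
```

The zoomed text rendering shows the blade tip at about row 289.5 and the block's facing side spanning rows 273 to 287 (up in the world is down in this image). The pointer is therefore about 7 mm above the marker centre, just above the block. That agrees with the constrained fit (mark about 0.085 raw, pointer 0.092). A third weight is needed and should leave it about 2 mm below centre. I'll untilt and fetch weight 3.

>>> arm_command(series="0 0 0 0 0.033 0 0.5;0 0 0 0 0.033 0 0.5;0 0 0 0 0.033 0 0.5;0 0 0 0 0.033 0 0.5;0 0 0 0 0.033 0 0.5;0 0 0 0 0.033 0 0.5;0 0 0 0 0 0 0.5;0 0 0 0 0 0 0.5;0 0 0 0 0 0 0.5")

```text
clock: 18.7
position: [0.4204, 0.2045, 0.1474]
ee_rot: [0.738, -0.002, 0.674, -0.023]
contact_force: [-0.5, 0.1, 1.0]
width: 0.0644
```

Run:
```python
from h import *
st=manip.get_state();M=R.from_quat(np.roll(st['ee_rot'],-1));G=R.from_quat([0,2**-.5,0,2**-.5])
print(st['position'].round(4),'turn to fix (pi units, tool)',((M.inv()*G).as_rotvec()/np.pi).round(4))
```

```text
[0.4204 0.2045 0.1474] turn to fix (pi units, tool) [-0.0092  0.0286  0.0111]
```

>>> arm_command(series="0 0 0 -0.009 0.0286 0.011 0.5;0 -0.39 0.01 0 0 0 0.5;0 -0.39 0.01 0 0 0 0.5;0 -0.39 0.01 0 0 0 0.5;0 -0.39 0.01 0 0 0 0.5;0 -0.39 0.01 0 0 0 0.5;0 -0.39 0.01 0 0 0 0.5;0 -0.39 0.01 0 0 0 0.5;0 -0.39 0.01 0 0 0 0.5;0 -0.39 0.01 0 0 0 0.5;0 -0.39 0.01 0 0 0 0.5;0 -0.39 0.01 0 0 0 0.5")

```text
clock: 19.7
position: [0.4306, -0.2241, 0.1477]
ee_rot: [0.707, -0.0, 0.707, 0.0]
contact_force: [0.2, 0.2, 0.1]
width: 0.0639
```

>>> arm_command(series="0.3 0 0 0 0 0 0.5;0.3 0 0 0 0 0 0.5;0.25 0 0 0 0 0 0.5;0 0 0 0 0 0 0.5;0 0 0 0 0 0 0.5;0 0 0 0 0 0 0.5;0 0 0 0 0 0 0.5")

```text
clock: 20.28
position: [0.4334, -0.2241, 0.0647]
ee_rot: [0.708, -0.001, 0.706, -0.0]
contact_force: [0.8, 0.3, 0.9]
width: 0.0642
```

Run:
```python
from h import *
st,im=snap('wrist','w16');K,T=cam('wrist',st);M=R.from_quat(np.roll(st['ee_rot'],-1));G=R.from_quat([0,2**-.5,0,2**-.5])
print(st['position'].round(4),'fix',((M.inv()*G).as_rotvec()/np.pi).round(4),st['clock'])
print(*brass(im,K,T),sep='\n')
h=cv2.cvtColor(im,cv2.COLOR_RGB2HSV);m=((h[...,0]>35)&(h[...,0]<165)&(h[...,1]>110)&(h[...,2]>60)).astype(np.uint8)
k,l,s,c=cv2.connectedComponentsWithStats(m)
for i in range(1,k):
    if s[i,4]>150: print(s[i],h[l==i].mean(0).round(),px2w(K,T,*c[i],.014).round(3))
```

```text
[ 0.4334 -0.2241  0.0647] fix [0.0003 0.0011 0.0006] 20.2833
([0.4321, -0.2241], 0.0003, [279, 223, 83, 77, 4355])
[ 237    0  102   92 6962] [ 64. 172. 197.] [ 0.316 -0.24   0.014]
[ 410   89   98   97 6722] [ 87. 187. 204.] [ 0.36  -0.151  0.014]
[ 119  227   89   82 5249] [144. 163. 161.] [ 0.435 -0.318  0.014]
[ 232  348   65   70 3451] [144. 164. 151.] [ 0.52  -0.261  0.014]
[400 373  12  36 245] [112. 171.  74.] [ 0.525 -0.167  0.014]
```

>>> arm_command(series="0.2 -0.012 -0.012 0 0 0 0.5;0.2 0 0 0 0 0 0.5;0.15 0 0 0 0 0 0.5;0.06 0 0 0 0 0 0.5;0 0 0 0 0 0 0.5;0 0 0 0 0 0 0.5;0 0 0 0 0 0 0;0 0 0 0 0 0 -0.2;0 0 0 0 0 0 -0.2;0 0 0 0 0 0 -0.2;0 0 0 0 0 0 -0.2", squeeze=30)

```text
clock: 21.25
position: [0.4321, -0.2257, 0.0034]
ee_rot: [0.708, -0.0, 0.706, -0.0]
contact_force: [-1.5, 2.0, 6.0]
width: 0.0481
```

>>> arm_command(series="-0.2 0 0 0 0 0 -0.2;-0.38 0 0 0 0 0 -0.2;-0.38 0 0 0 0 0 -0.2;-0.38 0 0 0 0 0 -0.2;-0.38 0 0 0 0 0 -0.2;0 0.36 0.1 0 0 0 -0.2;0 0.36 0.1 0 0 0 -0.2;0 0.36 0.1 0 0 0 -0.2;0 0.36 0.1 0 0 0 -0.2;0 0.36 0.1 0 0 0 -0.2;0 0.36 0.1 0 0 0 -0.2;0 0.36 0.1 0 0 0 -0.2")

```text
clock: 22.25
position: [0.5011, 0.0286, 0.1746]
ee_rot: [0.708, 0.0, 0.707, -0.0]
contact_force: [0.4, -0.8, -1.7]
width: 0.0482
```

>>> arm_command(series="0 0.36 0.15 0 0 0 -0.2;0 0.36 0.15 0 0 0 -0.2;0 0.35 0.14 0 0 0 -0.2;0 0.35 0 0 0 0 -0.2;0 0 0 0 0 0 -0.2;0 0 0 0 0 0 -0.2;0 0 0 0 0 0 -0.2;0 0 0 0 0 0 -0.2")

```text
clock: 22.92
position: [0.5448, 0.1676, 0.1742]
ee_rot: [0.707, 0.0, 0.707, -0.001]
contact_force: [-0.2, -0.4, -2.4]
width: 0.048
```

```bash
cat > chk.py <<'E'
from h import *
import sys
st,im=snap('wrist',sys.argv[1]);K,T=cam('wrist',st);p=st['position'];M=R.from_quat(np.roll(st['ee_rot'],-1));G=R.from_quat([0,2**-.5,0,2**-.5])
print(p.round(4),'fix',((M.inv()*G).as_rotvec()/np.pi).round(4),st['clock'],st['contact_force'].round(2),st['moment'].round(3))
print(pan(im,K,T,.1));b=brass(im,K,T,p[2]+.011);print(b[-1],(np.array(b[-1][0])-p[:2]).round(4))
if len(sys.argv)>2:
    g=cv2.cvtColor(im,cv2.COLOR_RGB2GRAY)
    for v in range(292,346,2): print(v,''.join('#' if g[v,u]<70 else '+' if g[v,u]<105 else '-' if g[v,u]<145 else '.' if g[v,u]<172 else ' ' for u in range(290,358)))
E
python3 chk.py w17 1
```

```text
[0.5448 0.1676 0.1742] fix [-0.0004  0.0001  0.0001] 22.9167 [-0.21 -0.37 -2.42] [-0.034 -0.011  0.008]
(array([0.5434, 0.1677, 0.1003]), 0.00024)
([0.5447, 0.1689], 0.0005, [267, 267, 112, 101, 7923]) [-0.0001  0.0013]
292 ....................................................................
294 ....................................................................
296 ....................................................................
298 ....................................................................
300 ....................................................................
302 ....................................................................
304 ....................................................................
306 ....................................................................
308 ....................................................................
310 ................   ......................         ..................
312 .............-+-                                 .++-...............
314 ............-+++-.                              .+++-...............
316 
[... 390 characters left out ...]
++++++++++++++++++++++++++--...............
328 ..............-+++++++++++++++++++++++++++++++++++--................
330 ................-++++++++++++++++++++++++++++++++-..................
332 ..................-++++++++++++++++++++++++++++-....................
334 ....................--++++++++++++++++++++++--......................
336 ........................--+++++++++++++---..........................
338 ....................................................................
340 ....................................................................
342 ....................................................................
344 ....................................................................
```

>>> arm_command(series="0 -0.009 0.032 0 0 0 -0.2;0 0 0 0 0 0 -0.2;0 0 0 0 0 0 -0.2;0.06 0 0 0 0 0 -0.2;0.06 0 0 0 0 0 -0.2;0.05 0 0 0 0 0 -0.2;0.03 0 0 0 0 0 -0.2;0.03 0 0 0 0 0 -0.2;0.03 0 0 0 0 0 -0.2;0.03 0 0 0 0 0 -0.2;0 0 0 0 0 0 -0.2;0 0 0 0 0 0 -0.2")

```text
clock: 23.97
position: [0.5483, 0.1679, 0.145]
ee_rot: [0.707, 0.0, 0.707, 0.0]
contact_force: [-0.7, 0.3, -1.9]
width: 0.0479
```

```bash
python3 chk.py w18 1
```

```text
[0.5483 0.1679 0.145 ] fix [-0.0001  0.0001 -0.0001] 23.9667 [-0.66  0.31 -1.86] [ 0.018  0.007 -0.017]
(array([0.5433, 0.1677, 0.101 ]), 0.0002)
([0.5482, 0.1692], 0.0006, [267, 267, 112, 101, 7702]) [-0.0001  0.0013]
292 ....................................................................
294 ....................................................................
296 ....................................................................
298 ....................................................................
300 ....................................................................
302 ........................--+++++++++++++++-..........................
304 ...................---++++++++++++++#######-........................
306 .................--+---++++++++++++++++####-........................
308 ...............--++-......--------.....+###+........................
310 ..............-+#+-....................-+#++......--................
312 .............-+##+-.....................+++-.....-++-...............
314 ............-+++##+....................-++-.....-+++-...............
316 .
[... 389 characters left out ...]
+++++++++++++++++++++++++++-...............
328 ..............-++++++++++++++++++++++++++++++++++++-................
330 ................-++++++++++++++++++++++++++++++++-..................
332 .................--++++++++++++++++++++++++++++-....................
334 ....................--+++++++++++++++++++++++-......................
336 ........................--++++++++++++++---.........................
338 ....................................................................
340 ....................................................................
342 ....................................................................
344 ....................................................................
```

The post is inside the bore, about 1.5 mm left of centre. I'll shift -y, then lower.

>>> arm_command(series="0 -0.015 0 0 0 0 -0.2;0 0 0 0 0 0 -0.2;0.03 0 0 0 0 0 -0.2;0.03 0 0 0 0 0 -0.2;0.03 0 0 0 0 0 -0.2;0.02 0 0 0 0 0 -0.2;0.02 0 0 0 0 0 -0.2;0.02 0 0 0 0 0 -0.2;0.02 0 0 0 0 0 -0.2;0.02 0 0 0 0 0 -0.2;0 0 0 0 0 0 -0.2;0 0 0 0 0 0 -0.2")

```text
clock: 25.02
position: [0.5483, 0.1663, 0.1261]
ee_rot: [0.707, 0.0, 0.707, 0.0]
contact_force: [-0.3, -0.9, -0.3]
width: 0.048
```

```bash
python3 chk.py w19
```

```text
[0.5483 0.1663 0.1261] fix [-0.0001  0.0001 -0.0001] 25.0167 [-0.27 -0.93 -0.31] [-0.032  0.113 -0.003]
(array([0.5432, 0.1676, 0.094 ]), 0.0002)
([0.5483, 0.1679], 0.0006, [267, 267, 112, 101, 7600]) [-0.      0.0016]
```

Another 6.4 mm of sink so far. I'll go 2.2 mm more, then release.

>>> arm_command(series="0.011 0 0 0 0 0 -0.2;0.011 0 0 0 0 0 -0.2;0 0 0 0 0 0 -0.2;0 0 0 0 0 0 -0.1;0 0 0 0 0 0 0.2;0 0 0 0 0 0 0.5;0 0 0 0 0 0 0.5;0 0 0 0 0 0 0.5")

```text
clock: 25.73
position: [0.5486, 0.1664, 0.124]
ee_rot: [0.707, 0.0, 0.707, 0.0]
contact_force: [-0.2, 0.7, -0.7]
width: 0.0643
```

>>> arm_command(series="-0.1 0 0 0 0 0 0.5;-0.3 0 0 0 0 0 0.5;-0.3 0 0 0 0 0 0.5;0 0 0 0 0 0 0.5;0 0 0 0 0 0 0.5;0 0 0 0 0 0 0.5;0 0 0 0 0 0 0.5")

```text
clock: 26.32
position: [0.5475, 0.1662, 0.193]
ee_rot: [0.707, 0.0, 0.708, -0.0]
contact_force: [-1.1, 1.0, -0.1]
width: 0.0644
```

```bash
python3 chk.py w20
```

```text
[0.5475 0.1662 0.193 ] fix [-0.0001 -0.0005 -0.    ] 26.3167 [-1.07  1.   -0.06] [ 0.012  0.039 -0.025]
(array([0.5433, 0.1676, 0.0916]), 0.00017)
([0.5117, 0.1696], 0.0063, [284, 224, 79, 74, 3948]) [-0.0358  0.0034]
```

Sink is now 27.1 mm. I'll repeat the tilted look at the pointer and marker to verify.

>>> arm_command(series="0 0.13 -0.33 0 0 0 0.5;0 0.13 -0.33 0 0 0 0.5;0 0.13 -0.33 0 0 0 0.5;0 0.13 -0.33 0 0 0 0.5;0.2 0 0 0 0 0 0.5;0.2 0 0 0 0 0 0.5;0.05 0 0 0 0 0 0.5;0 0 0 0 -0.03 0 0.5;0 0 0 0 -0.036 0 0.5;0 0 0 0 -0.036 0 0.5;0 0 0 0 -0.036 0 0.5;0 0 0 0 -0.036 0 0.5")

```text
clock: 27.37
position: [0.4156, 0.2157, 0.1483]
ee_rot: [0.864, -0.0, 0.504, -0.003]
contact_force: [0.5, -1.8, -0.1]
width: 0.0644
```

>>> arm_command(series="0 0 0 0 -0.036 0 0.5;0 0 0 0 -0.036 0 0.5;0 0 0 0 0 0 0.5;0 0 0 0 0 0 0.5;0 0 0 0 0 0 0.5;0 0 0 0 0 0 0.5")

```text
clock: 27.87
position: [0.4205, 0.21, 0.1487]
ee_rot: [0.889, -0.004, 0.457, -0.014]
contact_force: [-0.3, 0.1, -0.4]
width: 0.0641
```

Run:
```python
from h import *
st,_=snap('wrist','w21');snap('side','side3');snap('scene','scene3')
print(st['position'].round(4),st['ee_rot'].round(4),st['clock'])
im=cv2.imread('pics/w21.png');g=cv2.cvtColor(im,cv2.COLOR_BGR2GRAY);h=cv2.cvtColor(im,cv2.COLOR_BGR2HSV)
red=((h[...,0]<5)|(h[...,0]>175))&(h[...,1]>150)&(h[...,2]>50);a=np.argwhere(red[200:330,300:450])+[200,300];v0,u0=a.min(0);v1,u1=a.max(0);print(v0,v1,u0,u1)
for v in range(v0-6,v1+10):
    print(v,''.join('R' if red[v,u] else '#' if g[v,u]<45 else '+' if g[v,u]<90 else '-' if g[v,u]<150 else '.' for u in range(u0-45,u1+5)))
# side-view marker shift and brass on scene
for n in('side1','side3'):
    h=cv2.cvtColor(cv2.imread(f'pics/{n}.png'),cv2.COLOR_BGR2HSV);m=((h[...,0]<5)|(h[...,0]>175))&(h[...,1]>170)&(h[...,2]>60)
    r=np.argwhere(m[320:350,290:320])+[320,290];print(n,r.min(0),r.max(0),r.mean(0).round(1))
```

```text
[0.4205 0.21   0.1487] [ 0.8894 -0.0038  0.4569 -0.0138] 27.8667
261 293 377 415
255 .........................................------------++-------------+-------------------
256 ..........................................---------------------------+------------------
257 ...........................................---------------------++++-++-----------------
258 ...........................................------------------++++++++++-----------------
259 ............................................-------------++++++-----+-------------------
260 .............................................---------+++++---------+++++---------------
261 .............................................--------------------++RRRRRR+--------------
262 ..............................................---------------+++RRRRRRRRRR+-------------
263 ...............................................----------+++RRRRRRRRRRRRRR+-------------
264 ...............................................-------++RRRRRRRRRRRRRRRRRRR+------------
265 ...............................................---++RRRRRRRRRRRRRRRRRRRRRRRR+--------
[... 2824 characters left out ...]
--------------------------------+++++++++-----++--------------
297 ....------------------------------------------------------++++-----------++-------------
298 .....-------------------------------------------------------------+++++++++-------------
299 ......-----------------------------------------------------------++####+++++++++++------
300 ......-----------------------------------------------------------+######+++++++++++-----
301 .......----------------------------------------------------------+######++++++++++++----
302 .......------------------------------------------------------++++#######++++++++++++----
side1 [331 299] [342 311] [337.4 305.1]
side3 [331 299] [342 311] [337.4 305.1]
```

The pointer tip (mid about row 279) now lies within the block's facing side (rows 273 to 287), about 1 to 2 mm below the marker centre. The marker hasn't moved in the side view. The gripper is clear and touching nothing, so I'll check the other objects and hand in.

Run:
```python
from h import *
a=cv2.imread('pics/scene1.png');b=cv2.imread('pics/scene3.png')
for n,(u,v) in dict(w4=(321,320),tin=(300,283),carton=(418,264),jar=(403,323),yellow=(460,198),mug=(130,345),tape=(273,408),teal=(237,264),purple=(268,318)).items():
    s=np.s_[v-18:v+18,u-18:u+18];print(n,cv2.absdiff(a[s],b[s]).mean().round(2))
print(manip.get_state()['contact_force'].round(2));ticket.sign_off()
```

```text
w4 2.35
tin 2.09
carton 2.18
jar 2.1
yellow 2.36
mug 1.54
tape 1.56
teal 2.29
purple 2.17
[ 0.05 -0.44  0.14]
the job is handed in; nothing more can be done
```

I threaded three brass weights over the post one at a time and let go of each before fetching the next. The fourth weight lies untouched on the desk, and I handed the job in at about 28 s.

**Final checks:**
- **Pointer:** the pan sank about 27 mm. In the tilted close-up, the pointer tip is level with the red block, about 1–2 mm below its centre.
- **Marker and other objects:** the marker's position in the side view is unchanged. The leftover weight and every other object I compared in the scene view show no change beyond image noise.
- **Forces:** readings on the scale stayed within about 3 N, and the gripper was clear of everything at the end.

**Disagreements:**
- **Marker height:** early estimates ranged from about 85 to 92 mm, and one outline fit failed. I settled it with the tilted close-ups: after two weights the pointer stood about 7 mm above the marker centre, so I added the third.
- **Last close-ups:** I judged these from printed pixel maps, because my viewing allowance was used up.

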